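Pack the grooming caddy, leave the cleaning things

ROBOT

A 6-joint arm with a two-finger parallel gripper is mounted at the origin on the work surface. World frame = base frame: x ahead of the robot, y to its left, z up, the work surface at z = 0. Lengths are in m, angles in rad, forces in N, time in s.
With the tool pointing down it reaches from about 0.35 to 0.775 m from the base axis. Payload 5.5 kg.
Tool frame: the origin (TCP) lies at the very end of the fingers, on their centre line; the grasp point (between the pads) lies 19 mm behind it; z points along the fingers, y is the line along which they close (so a half turn about z gives the same grasp; the last joint's range is limited). The gripper opens to 85 mm and grips with 20 to 120 N. Pads are 22 mm wide; open, the fingers measure 114 mm over their backs; the gripper's body (76 mm by 85 mm) begins 54 mm behind the grasp point. The pads swing forward as they close: fully open they stand 13 mm farther back than shut.
Start: joints at [1.209, 0.313, 0.046, 1.304, 0, 1.431], TCP at [0.127, 0.561, 0.231] pointing down, gripper open.
Joint ranges: [-2.76, 2.76], [-0.86, 1.69], [-1.03, 1.26], [-2.2, 2.34], [-1.47, 1.5], [-3.14, 3.14]. Speed limits (rad/s): [2.57, 2.57, 3.14, 3.14, 3.14, 3.14].

INTERFACE

Orientations are given as a unit quaternion [w, x, y, z].
In Python, from workcell import env, viewer, nets gives the robot as it stands. The module is installed in compiled form; this text tells all that it offers.
- The arm moves only by the tool creep_tool, called after "Request:" as a command line: name --argument value ..., lists and objects as JSON in quotes. Schema: {"type":"object","properties":{"deltas":{"type":"array","items":{"type":"object","properties":{"x":{"type":"number"},"y":{"type":"number"},"z":{"type":"number"},"ax":{"type":"number"},"ay":{"type":"number"},"az":{"type":"number"}},"additionalProperties":false},"minItems":1,"maxItems":8},"aperture":{"type":"number"},"force":{"type":"number"},"only":{"type":"string"},"quiet":{"type":"boolean"},"lines":{"type":"string"}},"required":["deltas"],"additionalProperties":false}. deltas is a list of rows, 1 to 8 of them, each an object with the fields x, y, z (the shift in fractions of the full range, 1 being 0.6 m), ax, ay, az (a rotation vector in parts of the range, where 1.0 means pi/2 rad); a field left out counts as zero; each row is the pose to reach, as a shift and turn from the pose commanded when the call began, along the tool's axes at that moment; what a row does not reach only later rows make up. A row lasts 1/8 s, in which the tool goes at most 0.0625 m and 0.188 rad, less where a joint would pass 70% of its speed; a pose out of reach is approached as far as the arm can. aperture is the finger opening in m, set as the call begins (left out keeps the last). The fingers move at their own pace and stop on an object; force is the grip in N (left out, the last holds). Time passes only in rows, so rows that do not move let the fingers close. The tool returns the time, the measured TCP pose, the force, the opening and the grip force at its end. only (a regular expression) keeps the lines of the reply that match it, lines (a string "A,B") keeps lines A to B, and quiet returns only ok. Input that does not fit is refused with a message, and nothing moves.
- env.get_state(): the state, without advancing time (a new reading comes with each control period).
- viewer.read_camera(name): name is "scene" or "top" or "wrist"; returns a dict with "image" (420x560x3 uint8, red, green, blue), "K" (3x3 intrinsics, pixels), "R" (3x3) and "t" (3): a world point X has camera coordinates R X + t. Camera axes: x right, y down, z forward; pixel columns grow to the right and rows downward; lengths in m; the calibration is good to about 2 mm. A picture is of the moment at which its call begins. There is no depth.
- env.hand_in(): hands the job in; it is judged then, once.
Trained networks look in a picture, given as the dict that the camera call returned (one of the last four; its "shot" number tells which), for a name from the list of things; names that differ only in an ending like _2 or _b are one class to them, and where a whole thing is asked for, a point or a joint stands for the part that bears it (a point fixed in the world has none). Each returns a list of dicts, best first, with "confidence" (0 to 1); they miss things now and then, are a little off and sometimes report something else, mostly with a low value. They report only what shows in the picture. A call takes as long as a camera call. They do not tell look-alikes from the thing itself.
- nets.outline_of(label, picture): "region" (420x560 bool, what is visible of it) and "box" ([left, top, right, bottom] in pixels, round what is visible of it).
The state is a dict: "clock": time; "joint_pos": joint angles; "qvel": joint speeds; "tau": joint torques, N m; "tcp_pos": TCP position; "orientation": TCP orientation; "wrist_force": force on the tool from outside, world axes, zero at the start; "ft_torque": the same for the moment, N m; "finger_gap": finger opening in m; "grip_force": force on a finger pad.
Only numpy, scipy, OpenCV 4.12 (cv2) and the standard library are available. Lean on these libraries where they do the work, as an engineer would, in place of code of your own. Each camera call takes 0.05 s, during which the arm holds its last target. There are 200 camera calls.

TASK

Pack up after the dog's groom: put the wooden bristle brush flat in the widest bay of the grey caddy, the steel rake comb flat in the middle bay, and stand the teal spray bottle upright in the square cell for bottles in the last bay. Lay the used clipper blade gently and flat in the white ceramic dish for disinfecting. Leave the blue household cleaning things (the white spray bottle with the blue head, the blue scrubbing brush and the squeegee) undisturbed where they are.

Things in the scene. Friction and masses are not known exactly. Their poses are not given: they have to be found in the camera images.
- caddy: Grey open caddy, fixed; 180 mm in x, 302 in y (all in mm); origin under its centre. Floor 4, walls 60, dividers 50 high, 4 thick. Bays 172 long in x: brush 110 wide, centre y -92; rake 84 wide, centre y +9; last 92 wide, centre y +101, split: bottle cell 92x92, centre x +40; small cell (x -86 to -10) has black guide combs (part of it). Wire bail folded outside -x wall, to x -108, 48 high.
- dish: Round white ceramic dish, loose, 280 g, 120 mm across the rim, 26 mm high, sloping wall 4 mm thick, flat inner floor about 90 mm across, 5 mm above the table. Origin at the centre of its underside.
- spray_teal: Teal spray bottle, white trigger head, black nozzle cap, empty, 75 g, standing. Body 62 mm across to 100 mm height; 30 mm collar from 143 to 163; head 163 to 195 high, 24 wide in its y, x -29 to +41 (nozzle to +61, trigger hangs below the +x end). Grip the head across its 24 mm, over the axis. Origin: centre of the base, z up.
- bristle_brush: Wooden-backed boar brush lying on dark bristles, 120 g. Back 130 mm long in its x with round ends, 44 wide in its y with flat upright sides, from 27 to 45 mm height; bristle field 108 x 34 beneath. Origin: centre of the underside (bristle tips), z up. Either end may point either way.
- rake_comb: Stainless T-shaped rake comb lying on its pins, 110 g: head 60 mm wide in its y at x +48 to +60, 31 high; round handle 16 thick slopes from the head down to its butt at x -80, which touches the table. Over the origin the handle's axis is 18 high. Balances near x +8. Origin: at table height below the handle, z up. The head may point either way along its bay.
- clipper_blade: Detachable steel clipper blade lying flat, 80 g: 40 mm wide in its y with straight sides, 35 long in its x (-17 to +18, fine teeth at the +x edge), 9 high, black tongue on top to 12. Origin: centre of the underside, z up. Either way round in the dish.
- spray_cleaner: Household cleaner, not grooming kit: spray bottle of the same shape and size as the teal one, but white with a yellow band and a blue trigger head. 195 mm tall, 62 mm across. Origin at the centre of the base.
- scrub_brush: Household scrubbing brush, not grooming kit: same shape and size as the bristle brush, 130 x 44 x 45 mm, but with a blue plastic back and white bristles. Origin at the centre of the underside, x along its length.
- squeegee: Household window squeegee, not grooming kit: T-shaped like the rake comb, blue plastic handle 18 mm thick along its x from -79 mm, steel head with a black rubber blade 84 mm wide at x +43 to +73 mm, 18 mm high. Origin at table height below the handle.
Things that resemble listed ones, but are neither listed nor needed, are in the scene too. What is shaped like the spray_teal but green or pink is not meant.

How it is judged:
At the end, for the whole second after the job is handed in: Brush flat on the widest bay's floor, rake comb flat on the middle bay's, teal bottle upright (0.1 rad) on the 92 mm cell's floor, blade flat in the level dish within 30 mm of its centre; all at rest (under 20 mm/s); cleaner bottle, scrubbing brush and squeegee within 30 mm of where they were (x of bristle_brush in the frame of caddy between -0.03 and 0.03 m and y of bristle_brush in the frame of caddy between -0.127 and -0.057 m and z of each of bristle_brush, rake_comb, spray_teal in the frame of caddy below 0.012 m and angle between bristle_brush's own z axis and vertical below 0.15 rad and x of rake_comb in the frame of caddy between -0.035 and 0.035 m and y of rake_comb in the frame of caddy between -0.025 and 0.043 m and angle between rake_comb's own z axis and vertical below 0.2 rad and x of spray_teal in the frame of caddy between 0.018 and 0.062 m and y of spray_teal in the frame of caddy between 0.079 and 0.123 m and angle between each of spray_teal, dish's own z axis and vertical below 0.1 rad and horizontal distance between clipper_blade and dish below 0.03 m and z of clipper_blade in the frame of dish below 0.012 m and angle between clipper_blade's own z axis and vertical below 0.25 rad and linear speed of each of bristle_brush, rake_comb, spray_teal, clipper_blade, dish below 0.02 m/s and distance of each of spray_cleaner, scrub_brush, squeegee from where it was at the start of the episode below 0.03 m); the robot touches nothing.
It fails at once if the white cleaner bottle is shifted by more than 30 mm or knocked over (distance of spray_cleaner from where it was at the start of the episode above 0.03 m or angle between spray_cleaner's own z axis and vertical above 0.4 rad).
It fails at once if the blue scrubbing brush is shifted by more than 30 mm or knocked over (distance of scrub_brush from where it was at the start of the episode above 0.03 m or angle between scrub_brush's own z axis and vertical above 0.4 rad).
It fails at once if the blue-handled squeegee is shifted by more than 30 mm or knocked over (distance of squeegee from where it was at the start of the episode above 0.03 m or angle between squeegee's own z axis and vertical above 0.4 rad).
It fails at once if the blade is dropped into the ceramic dish (it comes down into it faster than 0.8 m/s) (horizontal distance between clipper_blade and dish below 0.05 m and z of clipper_blade in the frame of dish below 0.04 m and linear speed of clipper_blade above 0.8 m/s).
It also fails if it takes over 128 s, if anything falls off the work surface, if the arm or the gripper's body presses on something with over 40 N, if the wrist force passes 120 N, or if a joint passes its speed limit or range.

## Working session

There is one attempt and no reset: what is moved stays moved. The work goes in short steps, Python scripts to look and compute and a tool call to move; the robot and the scene stay as the last step left them, time stands still between calls to the robot, and variables do not carry over. Pictures are saved under pics/ and viewed, at most 17 in all, crops included, and the job is handed in when it is done.

```bash
mkdir -p pics; cat > h.py <<'E'
import numpy as np, cv2
from workcell import env, viewer, nets
from scipy.spatial.transform import Rotation as Rn
def save(d,fn,box=None,scale=1):
    im=d["image"][:,:,::-1]
    if box: im=im[box[1]:box[3],box[0]:box[2]]
    if scale!=1: im=cv2.resize(im,None,fx=scale,fy=scale,interpolation=cv2.INTER_CUBIC)
    cv2.imwrite(fn,im)
def ray(d,uv,z):
    K,R,t=map(np.array,(d["K"],d["R"],d["t"]))
    c=-R.T@t; v=R.T@np.linalg.inv(K)@np.array([uv[0],uv[1],1.])
    return c+v*(z-c[2])/v[2]
def proj(d,X):
    K,R,t=map(np.array,(d["K"],d["R"],d["t"]))
    p=K@(R@np.array(X)+t); return p[:2]/p[2]
def st():
    s=env.get_state(); q=s["orientation"]; return s,Rn.from_quat([q[1],q[2],q[3],q[0]]).as_matrix()
E
python3 - <<'E'
from h import *
a=viewer.read_camera("top"); b=viewer.read_camera("scene")
save(a,"pics/top.png"); save(b,"pics/scene.png")
for d in(a,b): print(np.round(-np.array(d["R"]).T@d["t"],3), np.round(d["K"],0).tolist())
for l in "caddy dish spray_teal bristle_brush rake_comb clipper_blade spray_cleaner scrub_brush squeegee".split():
    for n,d in(("top",a),("scene",b)):
        print(l,n,[(np.round(o["box"]).tolist(),round(o["confidence"],2)) for o in nets.outline_of(l,d)])
s,R=st();print(s["tcp_pos"],R.round(3).tolist(),s["finger_gap"],s["clock"])
E
```

```text
[0.438 0.056 1.538] [[538.0, 0.0, 279.0], [0.0, 538.0, 200.0], [0.0, 0.0, 1.0]]
[0.586 0.761 0.584] [[402.0, 0.0, 286.0], [0.0, 402.0, 213.0], [0.0, 0.0, 1.0]]
caddy top [([344.0, 199.0, 463.0, 274.0], 0.79), ([234.0, 133.0, 257.0, 182.0], 0.45)]
caddy scene [([279.0, 110.0, 354.0, 178.0], 0.58)]
dish top [([167.0, 220.0, 209.0, 264.0], 0.78)]
dish scene [([310.0, 278.0, 374.0, 333.0], 0.71)]
spray_teal top [([325.0, 132.0, 352.0, 178.0], 0.88), ([302.0, 96.0, 334.0, 138.0], 0.88), ([369.0, 136.0, 409.0, 174.0], 0.72)]
spray_teal scene [([162.0, 120.0, 206.0, 207.0], 0.94), ([224.0, 86.0, 246.0, 141.0], 0.82), ([211.0, 114.0, 253.0, 193.0], 0.72)]
bristle_brush top [([163.0, 190.0, 215.0, 207.0], 0.81)]
bristle_brush scene [([257.0, 270.0, 290.0, 343.0], 0.63)]
rake_comb top [([168.0, 270.0, 216.0, 299.0], 0.71)]
rake_comb scene [([394.0, 275.0, 433.0, 334.0], 0.6)]
clipper_blade top [([345.0, 200.0, 461.0, 274.0], 0.52), ([143.0, 237.0, 156.0, 250.0], 0.43), ([271.0, 238.0, 325.0, 266.0], 0.16)]
clipper_blade scene [([343.0, 355.0, 373.0, 381.0], 0.57)]
spray_cleaner top [([235.0, 132.0, 254.0, 180.0], 0.57)]
spray_cleaner scene [([190.0, 170.0, 251.0, 262.0], 0.86)]
scrub_brush top [([273.0, 208.0, 318.0, 224.0], 0.88)]
scrub_brush scene [([288.0, 180.0, 306.0, 223.0], 0.92)]
squeegee top [([269.0, 237.0, 324.0, 268.0], 0.68), ([167.0, 272.0, 216.0, 299.0], 0.5)]
squeegee scene [([328.0, 183.0, 365.0, 230.0], 0.62)]
[0.12652345 0.56093731 0.231315  ] [[-0.976, 0.22, 0.0], [0.22, 0.976, 0.0], [-0.0, 0.0, -1.0]] 0.08547575969835848 1.0
```

View pics/top.png

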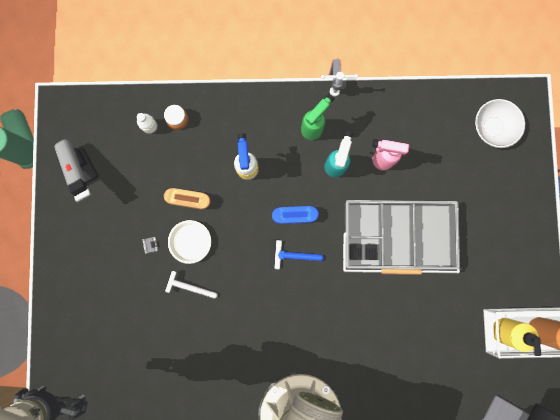

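View pics/scene.png

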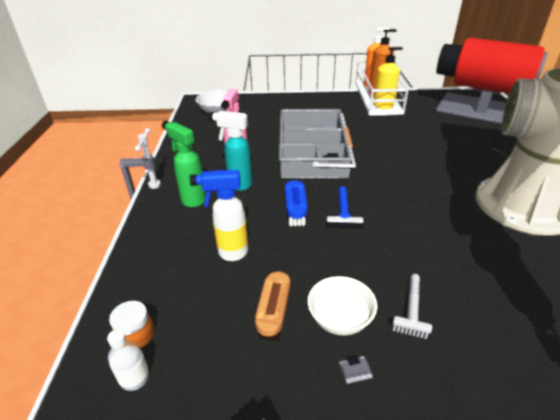

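The top view shows three trigger bottles of the teal shape: teal with a white head (337,160), green (313,120) and pink (388,153). The teal one fits. There are two white dishes: (189,242), about 120 mm across, and a larger bowl at (500,123), so I'll use the near one. The wooden brush is at (187,198), the steel rake at (190,287) and the blade at (150,245). I'll confirm these in a crop and measure them.

```bash
cat > m.py <<'E'
from h import *
a=viewer.read_camera("top"); b=viewer.read_camera("scene")
L=a["image"][:,:,::-1][180:305,135:225]; T=a["image"][:,:,::-1][85:210,290:420]
big=np.hstack([cv2.resize(x,None,fx=500/125*.85,fy=500/125*.85,interpolation=cv2.INTER_CUBIC) for x in(L,T)])
cv2.imwrite("pics/crop1.png",big); print(big.shape)
def rect(d,l,z,i=0):
    r=nets.outline_of(l,d)[i]["region"]
    c=max(cv2.findContours(r.astype(np.uint8),0,2)[0],key=cv2.contourArea)[:,0]
    P=np.array([ray(d,p,z)[:2] for p in c],np.float32)*1000
    q=cv2.minAreaRect(P)
    bp=cv2.boxPoints(q); e=bp[1]-bp[0]; f=bp[2]-bp[1]
    if np.hypot(*f)>np.hypot(*e): e,f=f,e
    return np.round(q[0],1),np.round([np.hypot(*e),np.hypot(*f)],1),round(float(np.degrees(np.arctan2(e[1],e[0]))),1)
for l,z in(("caddy",.055),("dish",.022),("bristle_brush",.04),("rake_comb",.02),("scrub_brush",.04),("squeegee",.015),("spray_cleaner",.15)):
    print(l,rect(a,l,z),rect(b,l,z))
print("blade",rect(a,"clipper_blade",.008,1),rect(b,"clipper_blade",.008))
# caddy corners, bottle points
for p in((346,202),(458,202),(458,273),(345,272)): print("cad",ray(a,p,.06).round(3))
for o in nets.outline_of("spray_teal",a): print(o["box"],ray(a,((o["box"][0]+o["box"][2])/2,(o["box"][1]+o["box"][3])/2),.15).round(3))
E
python3 m.py
```

```text
(425, 748, 3)
caddy (array([ 485.5, -281.8]), array([319.1, 207. ], dtype=float32), 87.8) (array([ 487.5, -253.7]), array([398.7, 198. ], dtype=float32), 89.4)
dish (array([485.1, 305.8]), array([118. , 115.2], dtype=float32), -0.3) (array([484.1, 301.4]), array([122. , 119.9], dtype=float32), -60.5)
bristle_brush (array([604.6, 307.2]), array([131.7,  48.1], dtype=float32), 81.8) (array([605.5, 311.7]), array([146.7,  48.2], dtype=float32), 78.6)
rake_comb (array([366.8, 297.8]), array([138.8,  57. ], dtype=float32), 82.3) (array([348.5, 308.3]), array([141.4,  59.7], dtype=float32), 60.4)
scrub_brush (array([553.8,   8.4]), array([129.9,  48.1], dtype=float32), -86.3) (array([552.5,  17.3]), array([173.3,  47.8], dtype=float32), -87.9)
squeegee (array([443. ,   7.3]), array([151.9,  84. ], dtype=float32), 88.9) (array([439.8,   8.6]), array([158.1,  81.6], dtype=float32), 84.8)
spray_cleaner (array([699.9, 142.8]), array([122.5,  56.1], dtype=float32), 17.6) (array([700.4, 188.7]), array([267.7,  99.9], dtype=float32), -81.2)Traceback (most recent call last):
  File "m.py", line 16, in <module>
    print("blade",rect(a,"clipper_blade",.008,1),rect(b,"clipper_blade",.008))
                  ~~~~^^^^^^^^^^^^^^^^^^^^^^^^^^
  File "m.py", line 7, in rect
    r=nets.outline_of(l,d)[i]["region"]
      ~~~~~~~~~~~~~~~~~~~~^^^
IndexError: list index out of range
```

View pics/crop1.png

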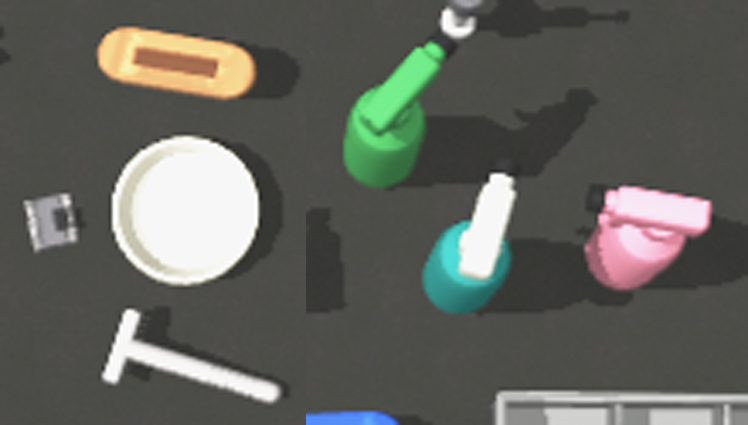

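The crop confirms the picks: wooden brush, white dish, steel blade and rake on the left, and the teal bottle with a white head, with the nozzle pointing up the image. Next are the remaining numbers.

```bash
python3 - <<'E'
from h import *
a=viewer.read_camera("top"); b=viewer.read_camera("scene")
print("blade",ray(a,(149.5,244),.008).round(3),ray(b,(357,370),.008).round(3))
print("R top",np.round(a["R"],3).tolist())
for p in((346,202),(458.5,202),(458,272),(345,271)): print("cad",ray(a,p,.06).round(3))
for p in((340.5,164),(348,140)): print("teal head top (crop px conv)",p,ray(a,p,.195).round(3))
# crop coords -> top px: left block x/3.4+135,y/3.4+180 ; right block (x-306)/3.4+290, y/3.4+85
f=lambda x,y:((x-306)/3.4+290,y/3.4+85)
print("head back",ray(a,f(477,277),.195).round(3),"front",ray(a,f(503,178),.195).round(3),"base",ray(a,f(455,310),.0).round(3))
g=lambda x,y:(x/3.4+135,y/3.4+180)
print("rake butt",ray(a,g(275,391),.012).round(3),"head ends",ray(a,g(129,312),.028).round(3),ray(a,g(110,382),.028).round(3))
print("blade corners",[ray(a,g(*p),.009)[:2].round(3).tolist() for p in((25,200),(70,193),(78,240),(35,250))])
m=nets.outline_of("spray_teal",b)
print([x["box"] for x in m], proj(b,[.68,-.1,.195]),proj(b,[.68,-.1,0]))
E
```

```text
blade [0.479 0.418 0.008] [0.476 0.422 0.008]
R top [[-0.019, -1.0, 0.002], [-0.994, 0.019, -0.104], [0.104, -0.004, -0.995]]
cad [ 0.583 -0.135  0.06 ]
cad [ 0.577 -0.446  0.06 ]
cad [ 0.385 -0.434  0.06 ]
cad [ 0.394 -0.126  0.06 ]
teal head top (crop px conv) (340.5, 164) [ 0.666 -0.107  0.195]
teal head top (crop px conv) (348, 140) [ 0.728 -0.128  0.195]
head back [ 0.66  -0.106  0.195] front [ 0.734 -0.128  0.195] base [ 0.664 -0.11   0.   ]
rake butt [0.333 0.231 0.012] head ends [0.4   0.348 0.028] [0.344 0.364 0.028]
blade corners [[0.494, 0.439], [0.499, 0.401], [0.46, 0.394], [0.452, 0.43]]
[[160.0, 122.2, 208.0, 207.4], [220.0, 89.0, 244.2, 138.8], [210.4, 113.3, 251.2, 190.6], [255.2, 272.2, 288.4, 343.7]] [238.46072365 116.76131965] [244.9185624  187.49190211]
```

The rows are not in the units I measure in: shifts go in shares of 0.6 m and turns go in shares of pi/2 rad. I convert before sending: -0.373 m is -0.6217, -0.35 m is -0.5833, -1.47 rad is -0.9358.

Request:
creep_tool --deltas '[{"x": -0.1, "y": -0.0167, "z": 0.0167, "az": -0.1146}, {"x": -0.2, "y": -0.0333, "z": 0.0333, "az": -0.2292}, {"x": -0.3, "y": -0.05, "z": 0.05, "az": -0.3501}, {"x": -0.4, "y": -0.0667, "z": 0.0667, "az": -0.4647}, {"x": -0.5, "y": -0.0833, "z": 0.0833, "az": -0.5857}, {"x": -0.5833, "y": -0.1, "z": 0.1, "az": -0.7003}, {"x": -0.6217, "y": -0.1043, "z": 0.1, "az": -0.8212}, {"x": -0.6217, "y": -0.1043, "z": 0.1, "az": -0.9358}]' --aperture 0.07

```text
clock: 3.0
tcp_pos: [0.479, 0.4164, 0.1705]
orientation: [-0.0, -0.574, 0.819, -0.0]
wrist_force: [-0.2, 0.8, -0.4]
finger_gap: 0.0703
grip_force: 0.0
```

Request:
creep_tool --deltas '[{"az": -0.1146}, {"az": -0.2292}, {"az": -0.3272}, {"az": -0.3272}]'

```text
clock: 3.5
tcp_pos: [0.4766, 0.4178, 0.1713]
orientation: [-0.0, 0.762, -0.648, -0.0]
wrist_force: [0.4, -0.2, -0.2]
finger_gap: 0.0699
grip_force: 0.0
```

```bash
cat > w.py <<'E'
import sys
from h import *
d=viewer.read_camera("wrist"); save(d,"pics/"+sys.argv[1],scale=1)
s,R=st(); print(s["tcp_pos"].round(4),"yaw_y",np.degrees(np.arctan2(R[1,1],R[0,1])).round(2),"R",R.round(3).tolist(),s["joint_pos"].round(2),s["clock"])
for l in sys.argv[2:]:
    l,z=l.split(":"); z=float(z)
    for o in nets.outline_of(l,d)[:2]:
        c=max(cv2.findContours(o["region"].astype(np.uint8),0,2)[0],key=cv2.contourArea)[:,0]
        P=np.array([ray(d,p,z)[:2] for p in c],np.float32)*1000
        q=cv2.minAreaRect(P); print(l,round(o["confidence"],2),np.round(o["box"]),"centre",np.round(q[0],1),"size",np.round(q[1],1),"ang",round(q[2],1))
E
python3 w.py w1.png clipper_blade:.008 dish:.024 bristle_brush:.042 rake_comb:.02
```

```text
[0.4766 0.4179 0.1713] yaw_y -170.79 R [[0.16, -0.987, -0.0], [-0.987, -0.16, 0.0], [-0.0, 0.0, -1.0]] [ 0.59  0.45  0.1   1.22  0.   -1.14] 3.55
clipper_blade 0.8 [267. 167. 308. 203.] centre [475. 417.] size [40.3 34. ] ang 9.2
bristle_brush 0.71 [ 93.   0. 189. 109.] centre [602.6 325.3] size [93.8 55. ] ang 79.2
rake_comb 0.8 [378.   0. 502. 160.] centre [352.2 298.9] size [129.3  66. ] ang 71.3
```

View pics/w1.png

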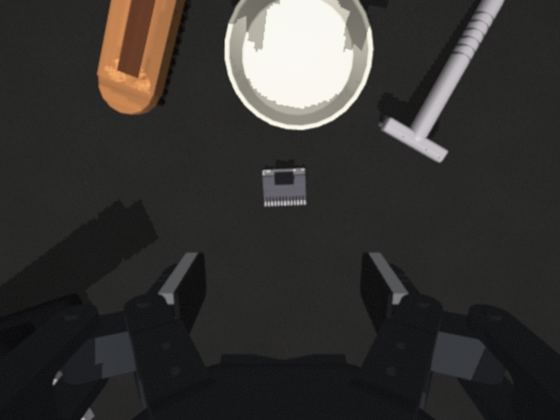

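The wrist view shows the blade squarely between the fingers at (285,187), with its teeth towards the hand. I'm descending on it.

Scaled: 0.163 m is 0.2717, 0.157 m is 0.2617.

Request:
creep_tool --deltas '[{"z": 0.0833}, {"z": 0.1667}, {"z": 0.2333}, {"z": 0.2617}, {"z": 0.2717}, {"z": 0.2717}]' --aperture 0.055

```text
clock: 4.5
tcp_pos: [0.4774, 0.4184, 0.0094]
orientation: [-0.001, 0.762, -0.647, 0.0]
wrist_force: [-0.5, -0.3, 0.5]
finger_gap: 0.0547
grip_force: 0.0
```

Request:
creep_tool --deltas '[{"z": 0.0067}, {"z": 0.0067}]'

```text
clock: 4.75
tcp_pos: [0.4771, 0.4182, 0.0051]
orientation: [-0.001, 0.762, -0.647, 0.0]
wrist_force: [0.3, -0.1, 0.3]
finger_gap: 0.0547
grip_force: 0.0
```

Scaled: 0.003 m is 0.005.

Request:
creep_tool --deltas '[{"z": 0.005}, {"z": 0.005}]' --aperture 0.048

```text
clock: 5.0
tcp_pos: [0.4765, 0.4178, 0.0012]
orientation: [0.0, 0.763, -0.647, -0.0]
wrist_force: [0.9, -0.0, 0.3]
finger_gap: 0.0478
grip_force: 0.0
```

Request:
creep_tool --deltas '[{}, {}, {}, {}, {}]' --aperture 0.03 --force 30

```text
clock: 5.62
tcp_pos: [0.4768, 0.418, 0.0015]
orientation: [-0.0, 0.763, -0.647, 0.0]
wrist_force: [-0.3, -0.2, 2.9]
finger_gap: 0.0388
grip_force: 30.5
```

Scaled: 0.114 m is 0.19, 0.01 m is 0.0167.

Request:
creep_tool --deltas '[{"z": -0.05}, {"z": -0.1167}, {"x": 0.0333, "y": 0.0033, "z": -0.1667}, {"x": 0.1167, "y": 0.01, "z": -0.1667}, {"x": 0.19, "y": 0.0167, "z": -0.1667}, {"x": 0.19, "y": 0.0167, "z": -0.1667}]'

```text
clock: 6.38
tcp_pos: [0.4849, 0.301, 0.101]
orientation: [0.001, 0.761, -0.648, -0.0]
wrist_force: [0.2, -0.0, -0.7]
finger_gap: 0.0389
grip_force: 30.4
```

```bash
python3 w.py w2.png dish:.024 clipper_blade:.1
```

```text
[0.4852 0.3025 0.1011] yaw_y -170.77 R [[0.16, -0.987, -0.001], [-0.987, -0.16, 0.0], [-0.0, 0.001, -1.0]] [ 0.42  0.38 -0.19  1.    0.   -1.31] 6.425
dish 0.67 [203. 131. 371. 290.] centre [484.8 288.4] size [119.5  88.4] ang 9.1
clipper_blade 0.65 [239. 225. 330. 296.] centre [484.2 302.4] size [42.  37.3] ang 10.3
```

View pics/w2.png

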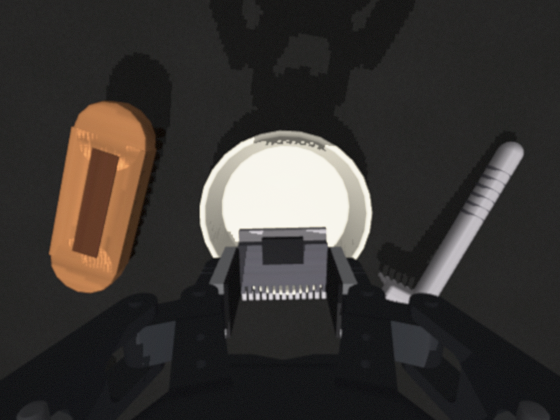

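The wrist view shows the blade held level at (284,262). The dish circle is centred within 3 mm of the TCP. I'm lowering slowly.

Request:
creep_tool --deltas '[{"z": 0.05}, {"z": 0.1}, {"z": 0.1333}, {"z": 0.1467}, {"z": 0.1517}, {"z": 0.1517}]'

```text
clock: 7.28
tcp_pos: [0.4857, 0.3043, 0.0108]
orientation: [-0.0, 0.763, -0.647, 0.0]
wrist_force: [-0.4, 0.2, -0.3]
finger_gap: 0.0389
grip_force: 30.4
```

Request:
creep_tool --deltas '[{"z": 0.0025}, {"z": 0.005}, {"z": 0.005}]'

```text
clock: 7.65
tcp_pos: [0.4854, 0.3037, 0.0075]
orientation: [-0.0, 0.763, -0.647, 0.0]
wrist_force: [-0.2, -0.1, -0.1]
finger_gap: 0.0392
grip_force: 30.4
```

Scaled: 0.001 m is 0.0017.

Request:
creep_tool --deltas '[{"z": 0.0017}, {"z": 0.0017}]'

```text
clock: 7.9
tcp_pos: [0.4855, 0.3038, 0.0066]
orientation: [-0.0, 0.762, -0.647, 0.0]
wrist_force: [-0.3, -0.3, 1.0]
finger_gap: 0.0387
grip_force: 30.6
```

Request:
creep_tool --deltas '[{}, {}, {}]' --aperture 0.052

```text
clock: 8.28
tcp_pos: [0.4853, 0.3038, 0.0063]
orientation: [-0.0, 0.763, -0.647, -0.0]
wrist_force: [0.2, -0.4, 0.4]
finger_gap: 0.0523
grip_force: 0.0
```

Request:
creep_tool --deltas '[{"z": -0.0167}, {"z": -0.0833}, {"z": -0.1667}, {"z": -0.25}, {"z": -0.25}]'

```text
clock: 8.9
tcp_pos: [0.4883, 0.3051, 0.162]
orientation: [-0.005, 0.763, -0.647, 0.002]
wrist_force: [1.6, 0.4, 0.1]
finger_gap: 0.052
grip_force: 0.0
```

```bash
python3 w.py w3.png clipper_blade:.014 dish:.024 bristle_brush:.044
```

```text
[0.4869 0.3045 0.1593] yaw_y -170.62 R [[0.163, -0.987, 0.005], [-0.987, -0.163, 0.002], [-0.002, -0.005, -1.0]] [ 0.42  0.34 -0.1   1.13  0.   -1.32] 8.95
clipper_blade 0.73 [268. 167. 309. 207.] centre [485.9 302.1] size [38.2 34. ] ang 10.5
dish 0.97 [225. 121. 358. 254.] centre [482.3 303. ] size [118.2 118.1] ang 71.0
bristle_brush 0.59 [105.  99. 194. 248.] centre [600.1 306.5] size [130.2  50.1] ang 79.5
```

View pics/w3.png

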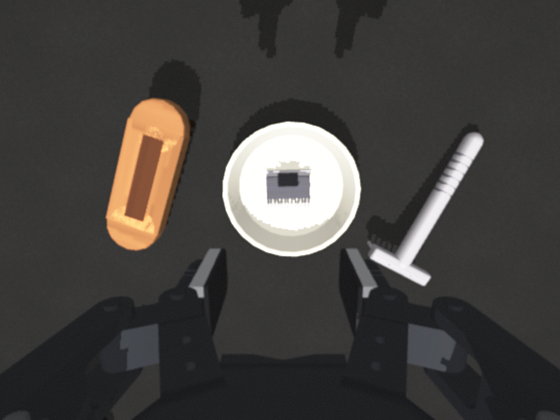

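The blade at (288,186) lies flat in the middle of the dish. Next is the brush.

Scaled: -0.1155 m is -0.1925, 0.016 m is 0.0267, 0.33 rad is 0.2101.

Request:
creep_tool --deltas '[{"x": 0.0133, "y": -0.0917, "az": 0.1082}, {"x": 0.0267, "y": -0.1833, "az": 0.2101}, {"x": 0.0267, "y": -0.1925, "az": 0.2101}, {"x": 0.0267, "y": -0.1925, "az": 0.2101}]' --aperture 0.07

```text
clock: 9.6
tcp_pos: [0.6008, 0.3063, 0.1541]
orientation: [-0.002, -0.646, 0.763, 0.001]
wrist_force: [-1.1, -0.1, 0.4]
finger_gap: 0.0698
grip_force: 0.0
```

```bash
python3 w.py w4.png bristle_brush:.044 rake_comb:.02
```

```text
[0.6003 0.3065 0.1548] yaw_y 170.52 R [[-0.165, -0.986, -0.003], [-0.986, 0.165, -0.001], [0.001, 0.003, -1.0]] [ 0.35  0.54  0.2   1.24  0.   -1.05] 9.65
bristle_brush 0.94 [247. 119. 307. 276.] centre [602.4 306.4] size [128.8  44.6] ang 79.9
rake_comb 0.79 [503. 139. 557. 216.] centre [387.2 332.9] size [46.7 66.8] ang 3.2
```

Scaled: 0.139 m is 0.2317, 0.134 m is 0.2233.

Request:
creep_tool --deltas '[{"y": -0.0033, "z": 0.0667}, {"y": -0.0033, "z": 0.1333}, {"y": -0.0033, "z": 0.1917}, {"y": -0.0033, "z": 0.2233}, {"y": -0.0033, "z": 0.2317}, {"y": -0.0033, "z": 0.2317}]'

```text
clock: 10.5
tcp_pos: [0.6035, 0.3067, 0.0181]
orientation: [0.0, -0.646, 0.763, -0.0]
wrist_force: [0.1, -0.2, 0.1]
finger_gap: 0.0698
grip_force: 0.0
```

Request:
creep_tool --deltas '[{}, {}, {}, {}, {}]' --aperture 0.03 --force 40

```text
clock: 11.12
tcp_pos: [0.6049, 0.3069, 0.019]
orientation: [0.001, -0.646, 0.763, -0.0]
wrist_force: [-1.0, -0.1, 7.2]
finger_gap: 0.0433
grip_force: 42.2
```

Request:
creep_tool --deltas '[{"z": -0.05}, {"z": -0.1333}, {"z": -0.2167}, {"z": -0.2833}, {"z": -0.2833}]'

```text
clock: 11.75
tcp_pos: [0.606, 0.3072, 0.192]
orientation: [0.004, -0.646, 0.763, -0.001]
wrist_force: [-0.0, -0.1, -0.7]
finger_gap: 0.0433
grip_force: 41.5
```

```bash
python3 -c "
from h import *
s,R=st();print(R.round(3).tolist(),s['joint_pos'])"
```

```text
[[-0.166, -0.986, 0.007], [-0.986, 0.166, 0.003], [-0.004, -0.007, -1.0]] [ 3.51128985e-01  5.27057299e-01  2.74054854e-01  1.30979510e+00
  1.01398303e-04 -1.05329142e+00]
```

Scaled: 0.46 m is 0.7667, 0.34 m is 0.5667, 1.42 rad is 0.904.

Request:
creep_tool --deltas '[{"x": 0.0867, "y": 0.0483, "az": 0.1127}, {"x": 0.175, "y": 0.0967, "az": 0.226}, {"x": 0.2617, "y": 0.145, "az": 0.3387}, {"x": 0.3633, "y": 0.1417, "az": 0.452}, {"x": 0.465, "y": 0.125, "az": 0.5647}, {"x": 0.5667, "y": 0.1083, "az": 0.678}, {"x": 0.6667, "y": 0.0917, "az": 0.7907}, {"x": 0.7667, "y": 0.075, "az": 0.904}]'

```text
clock: 12.75
tcp_pos: [0.4822, -0.1414, 0.186]
orientation: [-0.001, 0.011, 1.0, 0.0]
wrist_force: [1.0, 0.1, -1.3]
finger_gap: 0.0433
grip_force: 41.3
```

Request:
creep_tool --deltas '[{"y": -0.1}, {"y": -0.2}, {"y": -0.2}]'

```text
clock: 13.12
tcp_pos: [0.4805, -0.2636, 0.1854]
orientation: [-0.001, 0.011, 1.0, 0.0]
wrist_force: [-0.2, 0.3, -0.1]
finger_gap: 0.0434
grip_force: 41.5
```

```bash
python3 w.py w5.png caddy:.058 bristle_brush:.18
```

```text
[ 0.4803 -0.2612  0.1855] yaw_y 88.88 R [[-1.0, 0.02, -0.002], [0.02, 1.0, 0.002], [0.002, 0.002, -1.0]] [-0.65  0.28 -0.11  1.18  0.   -0.63] 13.175
caddy 0.88 [ 55.  78. 451. 311.] centre [ 483.  -287.9] size [312.3 198.6] ang 88.7
bristle_brush 0.96 [220. 122. 344. 359.] centre [ 476.2 -262.7] size [ 56.3 123.3] ang 88.1
```

View pics/w5.png

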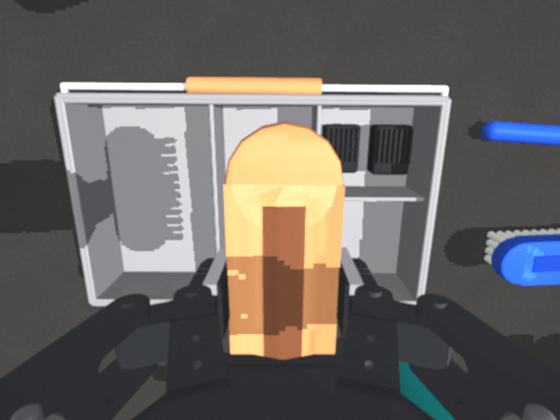

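The wrist view shows the caddy with the rim's near corners at (58,96) and (449,98), dividers at (212,100) and (318,100), and the brush held straight. I'll fix the caddy pose from these.

```bash
python3 - <<'E'
from h import *
d=viewer.read_camera("wrist")
for n,p,z in(("nl",(58,98),.062),("nr",(449,98),.062),("fl",(90,304),.06),("fr",(424,301),.06),("div1",(212.5,106),.05),("div2",(318.5,106),.05)): print(n,ray(d,p,z).round(4))
for y in(-.285,-.288,-.28): print(y,proj(d,[.485-.09,y+.151,.06]).round(),proj(d,[.485-.09,y-.151,.06]).round(),proj(d,[.575,y+.151,.06]).round(),proj(d,[.575,y-.151,.06]).round())
E
```

```text
nl [ 0.3969 -0.4297  0.062 ]
nr [ 0.4018 -0.1282  0.062 ]
fl [ 0.5776 -0.4375  0.06  ]
fr [ 0.58   -0.1291  0.06  ]
div1 [ 0.4044 -0.3136  0.05  ]
div2 [ 0.4058 -0.2276  0.05  ]
-0.285 [441.  89.] [51. 96.] [419. 296.] [ 91. 301.]
-0.288 [437.  89.] [47. 96.] [416. 296.] [ 88. 301.]
-0.28 [448.  89.] [58. 96.] [425. 296.] [ 97. 301.]
```

Scaled: 0.156 m is 0.26, -0.112 m is -0.1867.

Request:
creep_tool --deltas '[{"x": -0.0083, "y": -0.0933}, {"x": -0.015, "y": -0.1867}, {"x": -0.015, "y": -0.1867, "z": 0.05}, {"x": -0.015, "y": -0.1867, "z": 0.1333}, {"x": -0.015, "y": -0.1867, "z": 0.2083}, {"x": -0.015, "y": -0.1867, "z": 0.25}, {"x": -0.015, "y": -0.1867, "z": 0.26}, {"x": -0.015, "y": -0.1867, "z": 0.26}]'

```text
clock: 14.32
tcp_pos: [0.4893, -0.371, 0.0318]
orientation: [0.0, 0.007, 1.0, -0.0]
wrist_force: [0.2, -0.2, -0.5]
finger_gap: 0.0434
grip_force: 41.6
```

Request:
creep_tool --deltas '[{"z": 0.005}, {"z": 0.0083}, {"z": 0.0083}]'

```text
clock: 14.7
tcp_pos: [0.4888, -0.3721, 0.0267]
orientation: [0.0, 0.008, 1.0, -0.0]
wrist_force: [0.1, 0.5, -0.9]
finger_gap: 0.0437
grip_force: 41.6
```

Scaled: 0.004 m is 0.0067, 0.002 m is 0.0033.

Request:
creep_tool --deltas '[{"z": 0.0033}, {"z": 0.0067}, {"z": 0.0067}]'

```text
clock: 15.08
tcp_pos: [0.4887, -0.3721, 0.0231]
orientation: [0.0, 0.008, 1.0, -0.0]
wrist_force: [-1.3, 1.6, 5.3]
finger_gap: 0.0432
grip_force: 42.2
```

Request:
creep_tool --deltas '[{}, {}, {}]' --aperture 0.06

```text
clock: 15.45
tcp_pos: [0.4886, -0.3719, 0.0221]
orientation: [-0.0, 0.008, 1.0, 0.0]
wrist_force: [0.0, 0.3, -0.9]
finger_gap: 0.0604
grip_force: 0.0
```

Request:
creep_tool --deltas '[{"z": -0.0333}, {"z": -0.1167}, {"z": -0.2}, {"z": -0.2833}, {"z": -0.2833}]'

```text
clock: 16.08
tcp_pos: [0.4907, -0.3739, 0.1974]
orientation: [0.003, 0.008, 1.0, -0.003]
wrist_force: [0.5, 0.3, -0.1]
finger_gap: 0.0603
grip_force: 0.0
```

```bash
python3 w.py w6.png caddy:.058 bristle_brush:.048
```

```text
[ 0.4897 -0.3729  0.1946] yaw_y 89.11 R [[-1.0, 0.016, 0.003], [0.016, 1.0, -0.003], [-0.004, -0.003, -1.0]] [-0.78  0.4   0.08  1.25  0.   -0.77] 16.125
caddy 0.63 [198.  61. 560. 294.] centre [ 483.9 -287.4] size [312.8 199.8] ang 88.3
bristle_brush 0.58 [256. 112. 313. 253.] centre [ 487.  -371.8] size [ 45.4 129.6] ang 88.7
bristle_brush 0.19 [507. 320. 559. 364.] centre [ 653.4 -114.1] size [81.6  8.3] ang 51.2
```

View pics/w6.png

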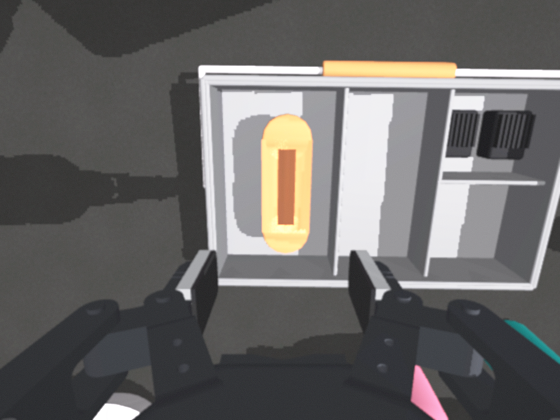

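The brush at (287,183) lies flat in the widest bay. Next I'm moving to the rake.

Scaled: 0.48 m is 0.8, 0.42 m is 0.7.

Request:
creep_tool --deltas '[{"x": 0.0167, "y": 0.1}, {"x": 0.0333, "y": 0.2}, {"x": 0.05, "y": 0.3}, {"x": 0.075, "y": 0.4}, {"x": 0.1, "y": 0.5}, {"x": 0.1167, "y": 0.6}, {"x": 0.1417, "y": 0.7}, {"x": 0.1583, "y": 0.8}]' --aperture 0.05

```text
clock: 17.23
tcp_pos: [0.3992, 0.1112, 0.1907]
orientation: [-0.001, 0.008, 1.0, -0.0]
wrist_force: [0.6, 0.4, 0.6]
finger_gap: 0.0502
grip_force: 0.0
```

Request:
creep_tool --deltas '[{"x": 0.0167, "y": 0.1, "az": -0.1019}, {"x": 0.0333, "y": 0.2, "az": -0.2037}, {"x": 0.0583, "y": 0.2833, "az": -0.3056}, {"x": 0.0783, "y": 0.3433, "az": -0.4074}, {"x": 0.0783, "y": 0.3433, "az": -0.5093}, {"x": 0.0783, "y": 0.3433, "z": 0.0333, "az": -0.6112}, {"x": 0.0783, "y": 0.3433, "z": 0.0667, "az": -0.713}, {"x": 0.0783, "y": 0.3433, "z": 0.0833, "az": -0.8174}]'

```text
clock: 18.23
tcp_pos: [0.3554, 0.3152, 0.1392]
orientation: [-0.003, -0.595, 0.804, 0.0]
wrist_force: [-0.7, -0.2, -0.3]
finger_gap: 0.0497
grip_force: 0.0
```

Request:
creep_tool --deltas '[{}]'

```text
clock: 18.35
tcp_pos: [0.3556, 0.3152, 0.1399]
orientation: [-0.003, -0.592, 0.806, 0.0]
wrist_force: [0.2, 0.3, -0.1]
finger_gap: 0.0497
grip_force: 0.0
```

```bash
python3 w.py w7.png rake_comb:.02
```

```text
[0.3563 0.3156 0.1408] yaw_y 162.5 R [[-0.301, -0.954, -0.003], [-0.954, 0.301, -0.002], [0.003, 0.002, -1.0]] [ 0.56  0.18 -0.36  1.04  0.   -0.71] 18.4
```

View pics/w7.png

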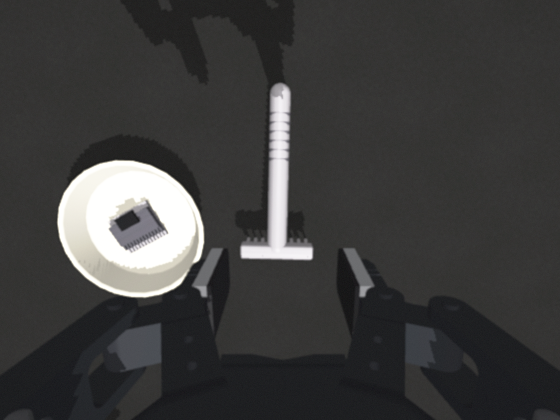

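```bash
python3 - <<'E'
from h import *
d=viewer.read_camera("wrist"); s,R=st(); p=np.array(s["tcp_pos"])
b=ray(d,(280,85),.01); h=ray(d,(277,252),.031); m=ray(d,(279,190),.02)
u=(h-b)[:2]; L=np.hypot(*u); u/=L
o=h[:2]-u*.054+u*.008
print(b,h,m,L,np.degrees(np.arctan2(u[1],u[0])),"grasp",o)
e=np.array([*o,0.0])-p; print("tool delta",(R.T@e).round(4),p)
E
```

```text
[0.33091938 0.23008756 0.01      ] [0.37335015 0.35562239 0.031     ] [0.35656389 0.30815749 0.02      ] 0.13251175470283422 71.3247468708917 grasp [0.35862077 0.31204435]
tool delta [ 0.0034 -0.0027  0.142 ] [0.35718019 0.3161048  0.14202189]
```

Scaled: 0.135 m is 0.225, 0.04 m is 0.0667, 0.02 rad is 0.0127.

Request:
creep_tool --deltas '[{"x": 0.0057, "y": -0.0045, "z": 0.0667, "az": 0.0127}, {"x": 0.0057, "y": -0.0045, "z": 0.1333, "az": 0.0127}, {"x": 0.0057, "y": -0.0045, "z": 0.1917, "az": 0.0127}, {"x": 0.0057, "y": -0.0045, "z": 0.2167, "az": 0.0127}, {"x": 0.0057, "y": -0.0045, "z": 0.225, "az": 0.0127}, {"x": 0.0057, "y": -0.0045, "z": 0.225, "az": 0.0127}]' --aperture 0.045

```text
clock: 19.25
tcp_pos: [0.3593, 0.3124, 0.0077]
orientation: [0.0, -0.584, 0.812, 0.0]
wrist_force: [-0.3, -0.0, 0.5]
finger_gap: 0.045
grip_force: 0.0
```

Request:
creep_tool --deltas '[{}, {}, {}, {}, {}]' --aperture 0.005 --force 50

```text
clock: 19.88
tcp_pos: [0.3599, 0.3127, 0.0083]
orientation: [0.001, -0.584, 0.811, -0.0]
wrist_force: [0.1, -1.6, 6.6]
finger_gap: 0.0144
grip_force: 48.9
```

Scaled: 0.26 m is 0.4333, -0.16 m is -0.2667, 0.36 rad is 0.2292.

Request:
creep_tool --deltas '[{"z": -0.0667}, {"z": -0.15}, {"x": 0.0333, "y": -0.0217, "z": -0.2333}, {"x": 0.1, "y": -0.065, "z": -0.2667, "az": 0.1146}, {"x": 0.1833, "y": -0.1183, "z": -0.2667, "az": 0.2292}, {"x": 0.2667, "y": -0.1717, "z": -0.2667, "az": 0.3438}, {"x": 0.35, "y": -0.225, "z": -0.2667, "az": 0.4584}, {"x": 0.4333, "y": -0.28, "z": -0.2667, "az": 0.573}]'

```text
clock: 20.88
tcp_pos: [0.4359, 0.0106, 0.1674]
orientation: [0.0, -0.17, 0.985, 0.0]
wrist_force: [1.5, 1.0, -0.8]
finger_gap: 0.014
grip_force: 49.0
```

```bash
python3 - <<'E'
from h import *
s,R=st(); p=np.array(s["tcp_pos"]); print(p,R.round(3).tolist(),(R.T@(np.array([.507,-.272,p[2]])-p)).round(4),np.degrees(np.arctan2(R[1,1],R[0,1])))
E
```

```text
[0.43587501 0.01061724 0.16738926] [[-0.942, -0.336, 0.001], [-0.336, 0.942, 0.0], [-0.001, 0.0, -1.0]] [ 0.0279 -0.2901 -0.    ] 109.62410562997785
```

Scaled: -0.29 m is -0.4833, -0.232 m is -0.3867, 0.36 rad is 0.2292.

Request:
creep_tool --deltas '[{"x": 0.0083, "y": -0.0967, "az": 0.1146}, {"x": 0.0183, "y": -0.1933, "az": 0.2292}, {"x": 0.0283, "y": -0.29, "az": 0.2292}, {"x": 0.0367, "y": -0.3867, "az": 0.2292}, {"x": 0.0467, "y": -0.4833, "az": 0.2292}, {"x": 0.0467, "y": -0.4833, "az": 0.2292}, {"x": 0.0467, "y": -0.4833, "az": 0.2292}]'

```text
clock: 21.75
tcp_pos: [0.5078, -0.2693, 0.1665]
orientation: [-0.001, 0.006, 1.0, 0.001]
wrist_force: [0.7, -0.1, -1.1]
finger_gap: 0.014
grip_force: 49.2
```

```bash
python3 w.py w8.png caddy:.058 rake_comb:.17
```

```text
[ 0.5079 -0.2686  0.1668] yaw_y 89.36 R [[-1.0, 0.011, -0.001], [0.011, 1.0, 0.001], [0.001, 0.001, -1.0]] [-0.63  0.34 -0.08  1.16  0.   -0.62] 21.8
caddy 0.63 [ 34.  35. 477. 294.] centre [ 484.7 -287.9] size [312.8 199.4] ang 88.5
caddy 0.38 [116.  95. 193. 251.] centre [ 484.8 -364.5] size [ 50.9 123.4] ang 89.0
rake_comb 0.65 [256.  52. 304. 359.] centre [ 487.1 -267.1] size [ 25.6 141.2] ang 88.1
```

View pics/w8.png

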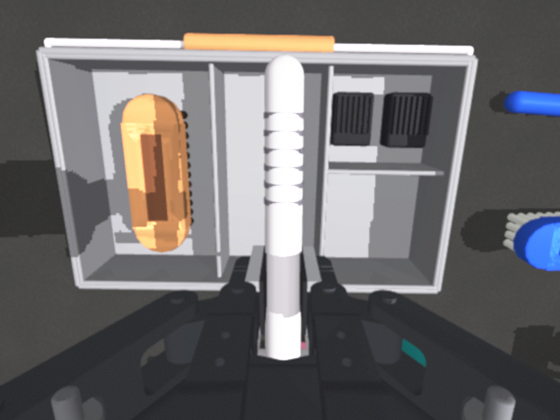

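The rake is held straight over the middle bay, with its butt towards the robot. I'm lowering it.

Scaled: 0.147 m is 0.245, -0.003 m is -0.005.

Request:
creep_tool --deltas '[{"y": -0.005, "z": 0.0667}, {"y": -0.005, "z": 0.1333}, {"y": -0.005, "z": 0.1917}, {"y": -0.005, "z": 0.225}, {"y": -0.005, "z": 0.2433}, {"y": -0.005, "z": 0.245}]'

```text
clock: 22.65
tcp_pos: [0.5084, -0.2719, 0.0202]
orientation: [-0.0, 0.005, 1.0, 0.0]
wrist_force: [-0.6, -0.3, -1.8]
finger_gap: 0.0138
grip_force: 49.3
```

Request:
creep_tool --deltas '[{"z": 0.005}, {"z": 0.0083}, {"z": 0.0083}]'

```text
clock: 23.02
tcp_pos: [0.5087, -0.2729, 0.0156]
orientation: [0.0, 0.006, 1.0, -0.0]
wrist_force: [-0.2, 0.7, -0.5]
finger_gap: 0.0141
grip_force: 49.3
```

Scaled: 0.004 m is 0.0067, 0.002 m is 0.0033.

Request:
creep_tool --deltas '[{"z": 0.0033}, {"z": 0.0067}, {"z": 0.0067}]'

```text
clock: 23.4
tcp_pos: [0.5087, -0.273, 0.0124]
orientation: [0.0, 0.006, 1.0, -0.0]
wrist_force: [-3.0, 1.5, 7.5]
finger_gap: 0.0138
grip_force: 50.3
```

Request:
creep_tool --deltas '[{}, {}, {}]' --aperture 0.036

```text
clock: 23.78
tcp_pos: [0.5085, -0.2728, 0.0111]
orientation: [-0.0, 0.006, 1.0, 0.0]
wrist_force: [0.4, -0.3, 0.3]
finger_gap: 0.036
grip_force: 0.0
```

Request:
creep_tool --deltas '[{"z": -0.0333}, {"z": -0.1167}, {"z": -0.2}, {"z": -0.3}, {"z": -0.3833}, {"z": -0.4}, {"z": -0.4}]'

```text
clock: 24.65
tcp_pos: [0.5088, -0.273, 0.2515]
orientation: [0.0, 0.006, 1.0, -0.0]
wrist_force: [0.5, 0.3, -1.4]
finger_gap: 0.0358
grip_force: 0.0
```

```bash
python3 w.py w9.png caddy:.058 rake_comb:.025 spray_teal:.19
```

```text
[ 0.5082 -0.2725  0.2501] yaw_y 89.34 R [[-1.0, 0.012, -0.001], [0.012, 1.0, 0.001], [0.001, 0.001, -1.0]] [-0.63  0.31  0.09  1.35  0.   -0.62] 24.7
caddy 0.94 [105.  52. 432. 254.] centre [ 483.9 -287.6] size [310.5 199.1] ang 88.3
rake_comb 0.75 [257.  88. 305. 219.] centre [ 487.6 -270.9] size [ 60.  143.2] ang 88.1
spray_teal 0.88 [274. 298. 334. 359.] centre [ 588.7 -263. ] size [49.  40.4] ang 9.0
spray_teal 0.83 [381. 284. 454. 420.] centre [ 560.6 -192. ] size [11.9 22. ] ang 35.3
```

View pics/w9.png

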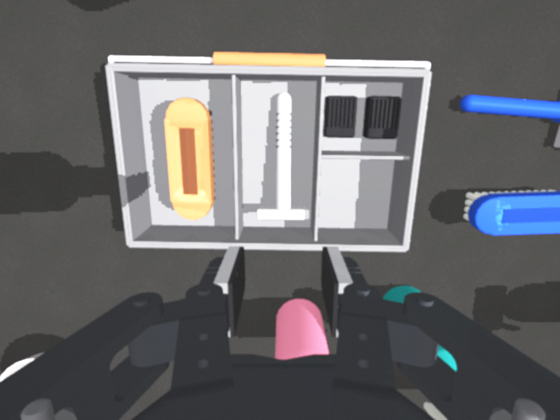

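The rake at (284,150) is flat in the middle bay. Now the teal bottle.

The rows are not in the units I measure in: shifts go in shares of 0.6 m and turns go in shares of pi/2 rad. I convert before sending: -0.18 m is -0.3, -0.16 m is -0.2667, 0.277 rad is 0.1763.

Request:
creep_tool --deltas '[{"x": -0.0667, "y": 0.0583, "az": 0.0891}, {"x": -0.1333, "y": 0.1167, "az": 0.1763}, {"x": -0.2, "y": 0.175, "az": 0.1763}, {"x": -0.2667, "y": 0.2333, "az": 0.1763}, {"x": -0.3, "y": 0.2667, "az": 0.1763}, {"x": -0.3, "y": 0.2667, "az": 0.1763}, {"x": -0.3, "y": 0.2667, "az": 0.1763}]' --aperture 0.06

```text
clock: 25.72
tcp_pos: [0.6897, -0.1151, 0.2499]
orientation: [-0.001, 0.144, 0.99, 0.0]
wrist_force: [-0.0, -0.9, -0.1]
finger_gap: 0.0596
grip_force: 0.0
```

```bash
python3 w.py w10.png spray_teal:.19
```

```text
[ 0.6896 -0.1155  0.2505] yaw_y 73.42 R [[-0.958, 0.285, -0.002], [0.285, 0.958, 0.0], [0.002, -0.0, -1.0]] [-0.28  0.58  0.5   1.49 -0.    0.01] 25.775
spray_teal 0.97 [ 52. 194. 205. 320.] centre [ 692.  -221.8] size [ 45.6 131.3] ang 24.5
spray_teal 0.84 [335. 218. 437. 307.] centre [743.8 -60.4] size [91.8 38.1] ang 25.7
```

View pics/w10.png

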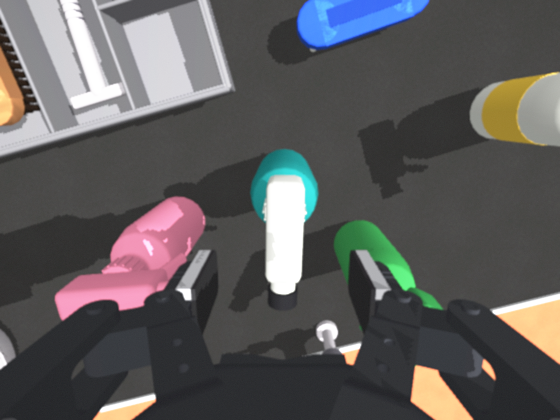

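```bash
python3 - <<'E'
from h import *
d=viewer.read_camera("wrist"); s,R=st(); p=np.array(s["tcp_pos"])
b=ray(d,(287,178),.193); f=ray(d,(282.5,287),.193); n=ray(d,(282.5,306),.185)
u=(f-b)[:2];L=np.hypot(*u);u/=L
ax=b[:2]+.029*u; ax2=f[:2]-.041*u
print(b,f,n,"L",L,"head",np.degrees(np.arctan2(u[1],u[0])),"axis",ax,ax2)
a=(ax+ax2)/2; print("tool delta",(R.T@(np.array([*a,p[2]])-p)).round(4))
print("cleaner etc: green head px corners->",ray(d,(340,230),.1),ray(d,(420,300),.19),"pink head",ray(d,(65,300),.195),ray(d,(200,260),.195))
E
```

```text
[ 0.66087216 -0.10400045  0.193     ] [ 0.73210919 -0.12821785  0.193     ] [ 0.75103726 -0.13388712  0.185     ] L 0.07524092004077049 head -18.77573666350338 axis [ 0.68832895 -0.11333452] [ 0.69329097 -0.11502139]
tool delta [-0.0006  0.002  -0.    ]
cleaner etc: green head px corners-> [ 0.74036165 -0.07399254  0.1       ] [ 0.77093465 -0.03958652  0.19      ] pink head [ 0.69804689 -0.27271958  0.195     ] [ 0.69654897 -0.17416928  0.195     ]
```

Teal's white head (285,230) is centred between the fingers, and green (375,250) and pink (150,260) are clear of them. I'm descending to grip the head above the collar.

Scaled: 0.082 m is 0.1367, 0.03 m is 0.05, 0.03 rad is 0.0191.

Request:
creep_tool --deltas '[{"y": 0.0033, "z": 0.05, "az": 0.0191}, {"y": 0.0033, "z": 0.1, "az": 0.0191}, {"y": 0.0033, "z": 0.13, "az": 0.0191}, {"y": 0.0033, "z": 0.1367, "az": 0.0191}, {"y": 0.0033, "z": 0.1367, "az": 0.0191}]'

```text
clock: 26.5
tcp_pos: [0.6908, -0.1136, 0.17]
orientation: [0.0, 0.159, 0.987, -0.0]
wrist_force: [-0.2, -0.1, -0.1]
finger_gap: 0.0598
grip_force: 0.0
```

Request:
creep_tool --deltas '[{}, {}, {}, {}, {}]' --aperture 0.01 --force 40

```text
clock: 27.12
tcp_pos: [0.6916, -0.1132, 0.1704]
orientation: [0.001, 0.159, 0.987, -0.0]
wrist_force: [-0.2, -1.2, 5.6]
finger_gap: 0.0236
grip_force: 40.1
```

Request:
creep_tool --deltas '[{"z": -0.0333}, {"z": -0.1}, {"z": -0.1667}, {"z": -0.1667}]'

```text
clock: 27.62
tcp_pos: [0.6924, -0.1131, 0.2729]
orientation: [0.003, 0.159, 0.987, -0.0]
wrist_force: [0.4, -0.1, -0.4]
finger_gap: 0.0234
grip_force: 39.4
```

```bash
python3 - <<'E'
from h import *
s,R=st(); p=np.array(s["tcp_pos"]); print(p,R.round(3).tolist(),(R.T@(np.array([.489+.04+.002,-.281+.101,p[2]])-p)).round(4))
save(viewer.read_camera("scene"),"pics/s2.png",(140,60,400,280),2.5)
E
```

```text
[ 0.69235767 -0.11308814  0.27287872] [[-0.95, 0.313, 0.006], [0.313, 0.95, -0.001], [-0.006, 0.001, -1.0]] [ 0.1323 -0.1141 -0.0009]
```

View pics/s2.png

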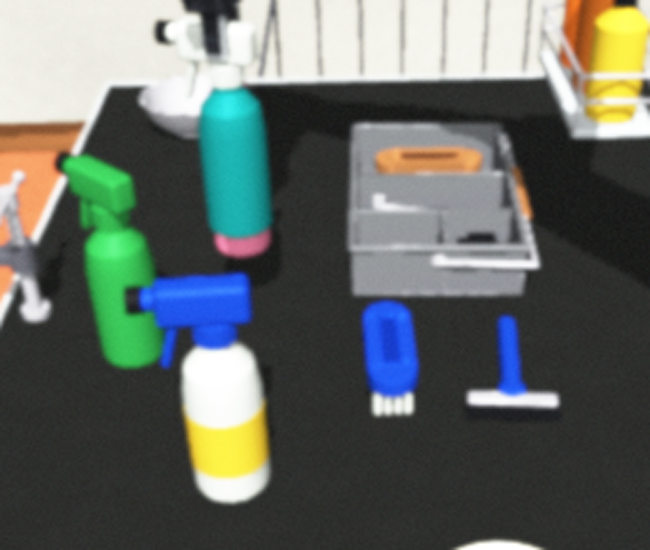

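The scene crop shows the teal bottle hanging upright at (235,160), with its base clear of the caddy walls. The pink bottle stands behind it, so I'm moving in -x first and then in y.

Scaled: 0.152 m is 0.2533, -0.05 m is -0.0833.

Request:
creep_tool --deltas '[{"x": 0.05, "y": -0.0167, "z": -0.0167}, {"x": 0.1167, "y": -0.0383, "z": -0.0333}, {"x": 0.1917, "y": -0.0633, "z": -0.0333}, {"x": 0.2533, "y": -0.0833, "z": -0.0333}, {"x": 0.2417, "y": -0.1167, "z": -0.0333}, {"x": 0.23, "y": -0.1567, "z": -0.0333}, {"x": 0.2205, "y": -0.1902, "z": -0.0167}, {"x": 0.2205, "y": -0.1902}]'

```text
clock: 28.68
tcp_pos: [0.5296, -0.1815, 0.2671]
orientation: [-0.001, 0.16, 0.987, 0.0]
wrist_force: [0.1, 0.4, -1.0]
finger_gap: 0.0232
grip_force: 39.4
```

Request:
creep_tool --deltas '[{}, {}]'

```text
clock: 28.92
tcp_pos: [0.5296, -0.1793, 0.269]
orientation: [-0.0, 0.158, 0.987, 0.0]
wrist_force: [1.0, 0.2, -1.1]
finger_gap: 0.0234
grip_force: 39.4
```

```bash
python3 w.py w11.png caddy:.058
```

```text
[ 0.5298 -0.1793  0.2694] yaw_y 71.8 R [[-0.95, 0.312, 0.0], [0.312, 0.95, 0.0], [-0.0, 0.0, -1.0]] [-0.47  0.28  0.09  1.38  0.   -0.15] 28.975
caddy 0.62 [  7.  34. 332. 287.] centre [ 484.2 -286.2] size [314.9 198.4] ang 88.2
```

View pics/w11.png

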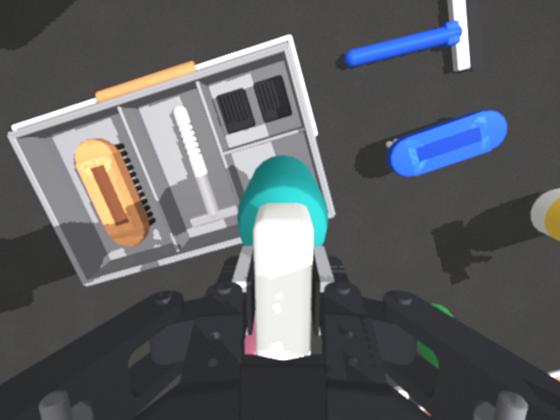

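```bash
python3 -c "
from h import *
d=viewer.read_camera('wrist')
print(ray(d,(334,214),.06),'expect',.489+.09+.0026,-.281+.151-.0016, ray(d,(292,38),.06),'expect',.489-.09+.0026,-.13+.0016)"
```

```text
[ 0.58515034 -0.13666046  0.06      ] expect 0.5816 -0.13160000000000002 [ 0.39997163 -0.1265866   0.06      ] expect 0.4016 -0.12840000000000001
```

Request:
creep_tool --deltas '[{"z": 0.0417}, {"z": 0.0833}, {"z": 0.1}, {"z": 0.1}]'

```text
clock: 29.58
tcp_pos: [0.5294, -0.1795, 0.2091]
orientation: [-0.0, 0.158, 0.987, 0.0]
wrist_force: [-0.3, 0.3, -0.8]
finger_gap: 0.0234
grip_force: 39.4
```

Scaled: 0.032 m is 0.0533, 0.029 m is 0.0483.

Request:
creep_tool --deltas '[{"z": 0.0333}, {"z": 0.0483}, {"z": 0.0533}, {"z": 0.0533}]'

```text
clock: 30.08
tcp_pos: [0.5298, -0.18, 0.1778]
orientation: [0.0, 0.159, 0.987, -0.0]
wrist_force: [0.3, 0.8, -1.2]
finger_gap: 0.0233
grip_force: 39.4
```

Request:
creep_tool --deltas '[{"z": 0.0033}, {"z": 0.0058}, {"z": 0.0058}]'

```text
clock: 30.45
tcp_pos: [0.53, -0.1801, 0.1744]
orientation: [0.001, 0.159, 0.987, -0.0]
wrist_force: [-0.1, -0.3, 3.3]
finger_gap: 0.0232
grip_force: 39.8
```

Request:
creep_tool --deltas '[{}, {}, {}, {}]' --aperture 0.05

```text
clock: 30.95
tcp_pos: [0.5295, -0.1798, 0.1737]
orientation: [-0.0, 0.159, 0.987, 0.0]
wrist_force: [-0.3, -0.3, -0.2]
finger_gap: 0.0503
grip_force: 0.0
```

Request:
creep_tool --deltas '[{"z": -0.0167}, {"z": -0.0667}, {"z": -0.1333}, {"x": 0.05, "z": -0.2}, {"x": 0.1333, "z": -0.2167}, {"x": 0.2167, "z": -0.2167}, {"x": 0.2167, "z": -0.2167}]'

```text
clock: 31.82
tcp_pos: [0.4034, -0.1378, 0.3052]
orientation: [0.0, 0.159, 0.987, -0.0]
wrist_force: [0.3, 0.1, -0.3]
finger_gap: 0.05
grip_force: 0.0
```

```bash
python3 - <<'E'
from h import *
b=viewer.read_camera("scene"); a=viewer.read_camera("top")
A=a["image"][100:310,130:480,::-1]; B=b["image"][80:400,180:440,::-1]
A=cv2.resize(A,(480,288),interpolation=cv2.INTER_CUBIC); A=cv2.copyMakeBorder(A,0,312,0,0,0)
B=cv2.resize(B,(315,388),interpolation=cv2.INTER_CUBIC); B=cv2.copyMakeBorder(B,0,212,0,0,0)
cv2.imwrite("pics/fin.png",np.hstack([A,B]))
for z,p in((0.199,"head"),(.004,"base")): print(p,proj(b,[.53,-.18,z]).round(),proj(a,[.53,-.18,z]).round())
print(st()[0]["tcp_pos"],st()[0]["clock"])
E
```

```text
head [302. 100.] [372. 217.]
base [301. 168.] [360. 222.]
[ 0.4064587  -0.13936496  0.30484565] 31.925
```

View pics/fin.png

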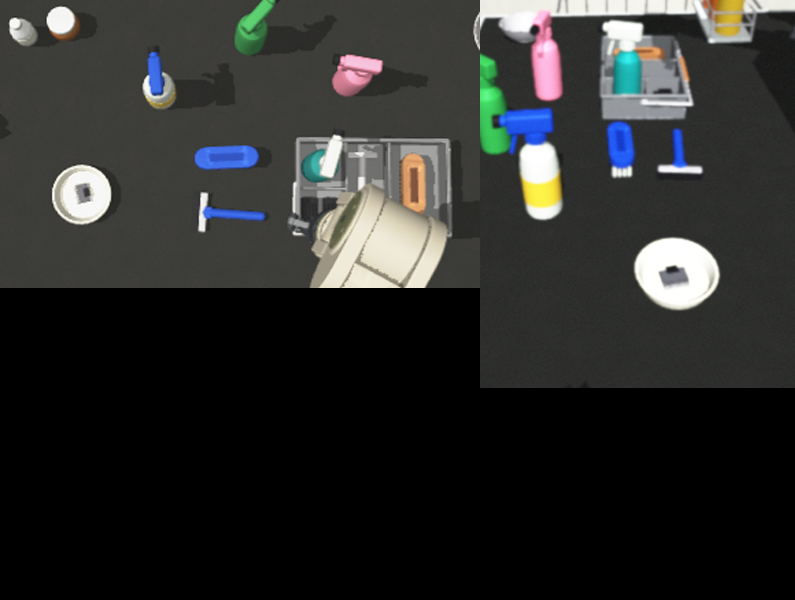

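The bottle stands upright in its cell, with its top-view body at (318,165) as predicted. The blade is in the dish, and the cleaner, scrubbing brush and squeegee have not moved. I'm handing in.

Request:
creep_tool --deltas '[{}, {}, {}, {}]'

```text
clock: 32.42
tcp_pos: [0.4063, -0.1392, 0.3035]
orientation: [-0.0, 0.159, 0.987, 0.0]
wrist_force: [-0.1, -0.3, -0.1]
finger_gap: 0.0502
grip_force: 0.0
```

```bash
python3 -c "
from workcell import env
print(env.hand_in())"
```

```text
the job is handed in; nothing more can be done
None
```

I handed the job in at about 32 s (no verdict came back): the brush and rake comb lie flat in their bays, the teal bottle stands upright in its cell, the blade lies flat in the dish, and the blue cleaning things weren't touched.

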